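# Shut and bolt the lint box

### The job

Shut the lid of the grey lint box on the laundry bench and bolt it: hold the lid down against its springy seal while you push the barrel bolt across into the keeper, until you feel its tip come up against the stop inside; seat it there firmly but gently, without ramming it or crushing the seal. Then let go, leaving the lid bolted down and the other things on the bench standing where they are.

Things in the scene. Friction and masses are not known exactly. Their poses are not given: they have to be found in the camera images.
- box: Lint box: painted grey sheet-steel box fixed to the bench, 224 (its x) x 334 mm (its y, -127 to +207), 106 mm high. Origin: on the bench under the lid's middle; x away from the robot, y along the bolt's travel to the keeper, z up. The lid covers y -121 to +121; y 125 to 207 is a fixed deck, height 106, with the keeper. Hinge line along y at x = +100, height 106.
- lid_angle (a joint): Opening angle of the lid, rad: 0 fully down on a hard stop, about 0.04 resting on the springy seal, 0.5 to 0.85 at the start. The hinge is stiff (about 0.45 N m): the lid stays where it is left above the seal, and a push of 2 to 5 N from above near the free edge shuts it.
- lid: Lid: grey sheet plate, 212 mm from hinge line to free edge (robot's side), 242 mm wide, 6 mm thick, about 0.3 kg. Origin: middle of the hinge line, level with the lid's top face; x along the lid away from the free edge (which lies at x = -212), y along the bolt's travel, z out of the top face. Turns with the lid.
- seal: Black rubber seal strip 14 x 220 mm under the lid, 190 mm from the hinge line. Origin: middle of its top. It springs up 8 mm, so a shut but unbolted lid rests about 7 mm high at the bolt. Pushing down on the bolt takes about 7 N to start and 10 to 12 N to bring the lid fully down to its hard stop.
- bolt: Barrel bolt of plain steel on the lid's top, parallel to the lid's y, 165 mm from the hinge line: a sliding rod 12 mm thick, its axis 10 mm above the lid, and an upright knob. Origin: on the rod's axis below the knob; axes as lid. It slides along y with about 3 N of friction and stays where it is left; its track is longer than the stop in the keeper allows.
- bolt_knob (a point): Middle of the top face of the collar round the knob's foot, 13 mm above bolt along its z, 23 mm above the lid. Collar: disc 28 mm across, 4 mm thick, on which fingertips can rest and press. Above it the knob is a round stem 12 mm thick, 34 mm tall. The rod's guides on the lid are lower than the collar. Axes as lid.
- bolt_tip (a point): Centre of the bolt's leading end, 85 mm from the knob's axis along +y. The tip has a small bevel (1.5 mm). At the start it is 7 to 15 mm short of the keeper's mouth. Axes as lid.
- keeper: Keeper: dark steel tunnel bracket on the deck, 15 mm wide inside, 40 mm long; roof from 7.5 to 12.5 mm above this origin. Origin: middle of its mouth, on the bolt's axis when the lid is at 0 rad; y points into it. The bolt enters only while held down to within 1.5 mm; higher, it butts on the roof. Once inside it catches under the roof and keeps the lid below 0.02 rad.
- end_block: Dark steel block closing the keeper's far end, 40 to 60 mm behind the mouth, with a rigid brass stop plug screwed into the tunnel. The plug's face, which the bolt's tip must come to bear on, lies 14 to 30 mm behind the mouth, set differently each time, hidden and not measured: it has to be felt. 4 to 15 N on it is right (the bolt's friction comes on top). Origin: the keeper's.
- token_cup: White cup, 56 mm wide, 50 mm tall, standing on the fixed deck of the box behind the keeper. Origin: centre of its underside. Leave alone.
- detergent: White detergent bottle, 72 mm wide, 190 mm tall, to the right of the box. Origin: centre of its underside. Leave alone.
- measure: Grey plastic measuring cup, 68 mm wide, 60 mm tall, to the right of the box. Origin: centre of its underside. Leave alone.
- brush: Hand brush lying on the bench in front of the box. Leave alone.
- screwdriver: Screwdriver lying on the bench in front of the box. Leave alone.
- jar: Jar, 66 mm wide, 80 mm tall, to the left of the box. Origin: centre of its underside. Leave alone.
- spare_bolt: Spare barrel bolt on a 36 x 130 mm plate, lying loose on the bench to the left of the box; not part of the job. Leave alone.

How it is judged:
By the outcome, as a careful person would: the job done as asked, in the order asked, and still so for the second after the job is handed in, with the robot touching nothing.
It also fails if it takes over 51 s, if anything falls off the work surface, if the arm or the gripper's body presses on something with over 40 N, if the wrist force passes 120 N, or if a joint passes its speed limit or range.

### The arm

A 6-joint arm with a two-finger parallel gripper is mounted at the origin on the work surface. World frame = base frame: x ahead of the robot, y to its left, z up, the work surface at z = 0. Lengths are in m, angles in degrees, forces in N, time in s.
With the tool pointing down it reaches from about 0.3 to 0.75 m from the base axis. Payload 8.5 kg.
Tool frame: the origin (TCP) lies on the centre line of the jaws, within the pads' length; the fingertips stand 14 mm ahead of it and the grasp point (between the pads) lies 5 mm behind it; z points along the fingers, x is the direction in which the jaws open and shut, and the axes are right-handed (so a half turn about z gives the same grasp; the last joint's range is limited). The gripper opens to 85 mm and grips with 20 to 120 N. Pads are 22 mm wide; open, the fingers measure 114 mm over their backs; the gripper's body (76 mm by 85 mm) begins 54 mm behind the grasp point. The pads swing forward as they close: fully open they stand 13 mm farther back than shut.
Start: joints at [57.279, 21.807, 74.336, -0, 83.858, -12.336], TCP at [0.192, 0.516, 0.245] pointing down, gripper open.
Joint ranges: [-178.18, 178.18], [-50.72, 133.34], [12.68, 142.11], [-81.47, 261.47], [9.98, 163.14], [-165.26, 165.26]. Speed limits (degrees/s): [136.94, 136.94, 180, 180, 180, 180].

### API

Orientations are given as a 3x3 rotation matrix whose columns are the frame's x, y, z axes.
In Python, from rig import * gives the robot as it stands.
- The arm moves only by the shell command python3 -m crank 'ROWS' [FORCE]. ROWS is JSON, one flat list of numbers, 7 for each row, row after row: the turn, a rotation vector about the world's x, y, z in rad, then the shift along the world's x, y, z in m, then the opening in per cent of the stroke, from 0 (shut) to 100 (fully open). A call has 1 to 20 rows; each row shifts and turns the commanded pose from where the row before left it; what a row does not reach is not made up. A row lasts 1/10 s, in which the tool goes at most 50 mm and 8.59 degrees, less where a joint would pass 70% of its speed; a pose out of reach is approached as far as the arm can. A call is refused whole if a number of a shift passes 0.05 or a number of a turn 0.15, either way. A call with a gripper value outside its range is refused whole. The fingers move at their own pace and stop on an object; FORCE is the grip in N (left out, the last holds). Time passes only in rows, so rows that do not move let the fingers close. It gives the time, the measured TCP pose, the force and the opening at its end, in the units of the state.
- observe(): the state, without advancing time (a new reading comes with each control period).
- get_image(name): name is "scene" or "side" or "wrist"; returns a dict with "frame" (420x560x3 uint8, red, green, blue), "fov_y" (degrees; the focal length in pixels is half the picture's height over the tangent of half this angle, whatever the lens; pixels are square), "cx", "cy" (the principal point, pixels), "world_to_cam" (4x4, takes a point from world to camera coordinates). Camera axes: x right, y up, looking along -z (the intrinsics and any distortion apply to the point x, -y, -z); pixel columns grow to the right and rows downward; lengths in m; the calibration is good to about 2 mm. A picture is of the moment at which its call begins. There is no depth.
- close_job(): hands the job in, once; it reports no verdict.
The state is a dict: "time_s": time; "q": joint angles; "qvel": joint speeds; "joint_efforts": joint torques, N m; "position": TCP position; "tool_rot": TCP orientation; "ft_force": force on the tool from outside, world axes, zero at the start; "wrist_torque": the same for the moment, N m; "grip_width": finger opening in m.
Only numpy, scipy, OpenCV 4.12 (cv2) and the standard library are available. Lean on these libraries where they do the work, as an engineer would, in place of code of your own. Each camera call takes 0.05 s, during which the arm holds its last target. There are 200 camera calls.

## Working session

There is one attempt and no reset: what is moved stays moved. The work goes in short steps, Python scripts to look and compute and a shell command to move; the robot and the scene stay as the last step left them, time stands still between calls to the robot, and variables do not carry over. Pictures are saved under pics/ and viewed, about 8 in all and at most 12, crops included, and the job is handed in when it is done.

```bash
mkdir -p pics; cat > h.py <<'E'
from rig import *
import numpy as np, cv2, pickle
def snap(n,tag):
    im=get_image(n); pickle.dump(im,open(f'pics/{tag}.pkl','wb'))
    cv2.imwrite(f'pics/{tag}.png',im['frame'][:,:,::-1]); return im
def load(tag): return pickle.load(open(f'pics/{tag}.pkl','rb'))
def ray(im,u,v):
    f=210/np.tan(np.radians(im['fov_y'])/2)
    d=np.array([(u-im['cx'])/f,-(v-im['cy'])/f,-1]); T=np.array(im['world_to_cam']); R=T[:3,:3]
    return -R.T@T[:3,3], R.T@d
def atz(im,u,v,z):
    o,d=ray(im,u,v); return o+d*(z-o[2])/d[2]
def proj(im,p):
    f=210/np.tan(np.radians(im['fov_y'])/2); T=np.array(im['world_to_cam']); c=T[:3,:3]@p+T[:3,3]
    return im['cx']-f*c[0]/c[2], im['cy']+f*c[1]/c[2]
def tri(a,b):
    A=np.zeros((3,3));B=np.zeros(3)
    for o,d in (a,b):
        d=d/np.linalg.norm(d);P=np.eye(3)-np.outer(d,d);A+=P;B+=P@o
    return np.linalg.solve(A,B)
E
python3 - <<'E'
from h import *
a=snap('scene','s0');b=snap('side','d0')
print(a.keys(),a['fov_y'],b['fov_y'],a['cx'],a['cy'])
for i in (a,b): print(ray(i,280,210))
print(observe())
E
```

```text
dict_keys(['frame', 'fov_y', 'cx', 'cy', 'world_to_cam']) 54.48659171506104 44.61264262287563 276.61126846151103 208.68776757605718
(array([0.3080429 , 0.58062853, 0.78758999]), array([ 0.26538366, -0.62156124, -0.73709736]))
(array([-0.03722114, -0.43296943,  1.01614552]), array([ 0.50052807,  0.38411404, -0.77595098]))
{'time_s': 0.1, 'q': array([ 5.72777670e+01,  2.18361907e+01,  7.43787941e+01,  5.49490354e-04,
        8.38586092e+01, -1.23356787e+01]), 'qvel': array([ 0.06445827, -0.0968305 , -0.15705499, -0.03846993, -0.03614874,
       -0.01497919]), 'joint_efforts': array([ 3.55755845e-03, -4.49228418e+01, -2.31655258e+01, -2.59051230e-04,
        3.71488524e-03, -1.02901666e-05]), 'position': array([0.19145732, 0.51533976, 0.24479183]), 'tool_rot': array([[ 3.48352612e-01,  9.37363304e-01, -7.02357091e-04],
       [ 9.37362730e-01, -3.48353204e-01, -1.07546077e-03],
       [-1.25276580e-03, -2.83723792e-04, -9.99999175e-01]]), 'ft_force': array([-0.54265299, -0.19835238,  0.74241004]), 'wrist_torque': array([0.01267345, 0.02228962, 0.00017508]), 'grip_width': 0.0851456774856253}
```

View pics/s0.png

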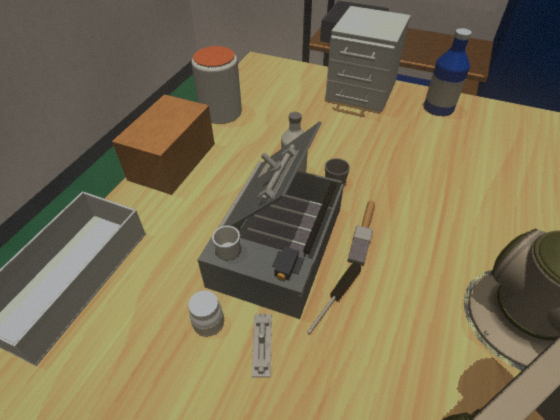

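View pics/d0.png

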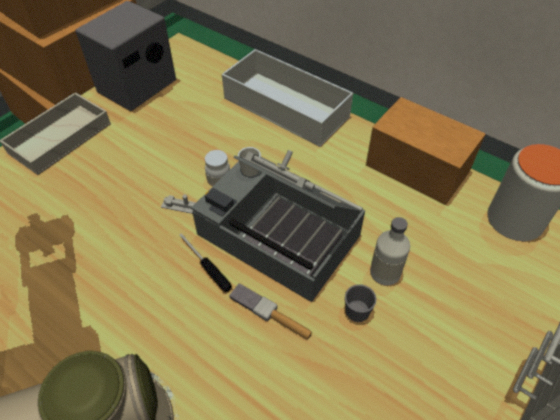

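The scene view shows the box at about (275,235) with the lid up and the keeper on the near deck at (287,262). In the side view the box is at about (280,225). I'll enlarge both.

```bash
python3 - <<'E'
from h import *
a=cv2.imread('pics/s0.png')[110:310,195:355]; b=cv2.imread('pics/d0.png')[135:300,175:375]
cv2.imwrite('pics/c1.png',cv2.resize(cv2.convertScaleAbs(a,alpha=1.5,beta=15),None,fx=3,fy=3,interpolation=2))
cv2.imwrite('pics/c2.png',cv2.resize(cv2.convertScaleAbs(b,alpha=1.5,beta=15),None,fx=3.5,fy=3.5,interpolation=2))
E
```

```text
(no output)
```

View pics/c1.png

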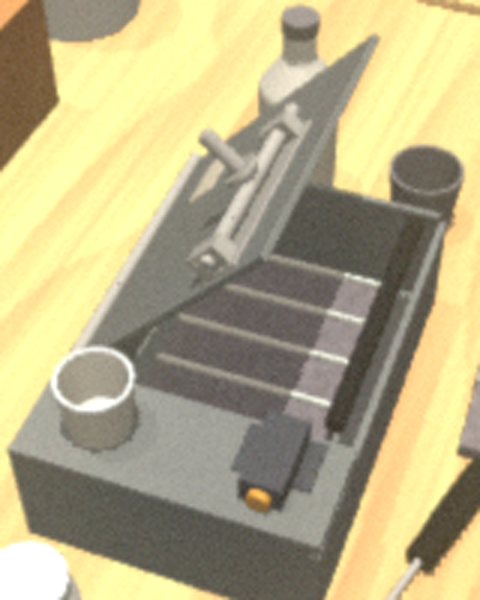

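View pics/c2.png

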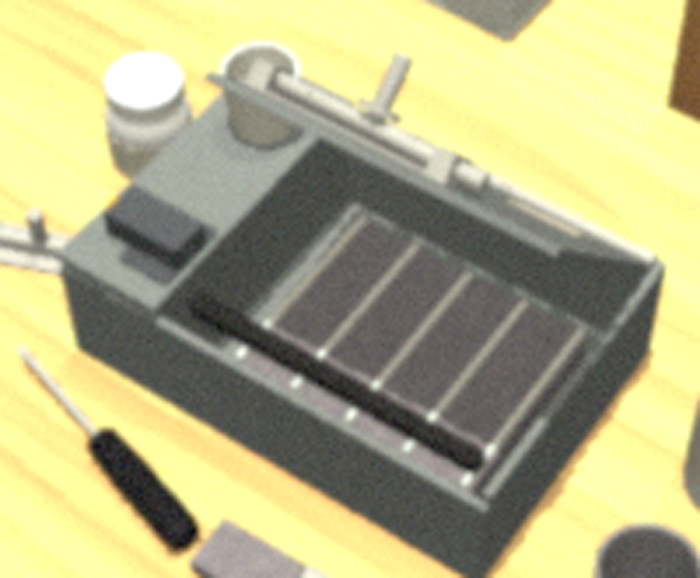

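Box corners: the side view gives (314.4,280.1), (193.6,210.7) and (363.6,209.9). The scene view gives (199,260), (302.3,292.7) and (341.7,180.7). Lid free-edge corners in the scene are (320,122.7) and (284.3,196), and in the side view (235.6,157). The knob top is at about (264,154.5) in the scene and (290,152) in the side view. I'll fit the pose to these.

```bash
cat >> h.py <<'E'
def Rz(t): return np.array([[np.cos(t),-np.sin(t),0],[np.sin(t),np.cos(t),0],[0,0,1]])
def Ry(t): return np.array([[np.cos(t),0,np.sin(t)],[0,1,0],[-np.sin(t),0,np.cos(t)]])
def boxp(s,p): return Rz(s[2])@np.array(p)+[s[0],s[1],0]
def lidp(s,p,ang):  # p in lid frame
    return boxp(s,np.array([.1,0,.106])+Ry(ang)@np.array(p))
E
python3 - <<'E'
from h import *
from scipy.optimize import least_squares
a=load('s0');b=load('d0')
B=[(b,314.4,280.1,(-.112,-.127,.106)),(b,193.6,210.7,(-.112,.207,.106)),(b,363.6,209.9,(.112,-.127,.106)),
(a,199,260,(.112,.207,.106)),(a,302.3,292.7,(-.112,.207,.106)),(a,341.7,180.7,(-.112,-.127,.106))]
L=[(a,320,122.7,(-.212,-.121,0)),(a,284.3,196,(-.212,.121,0)),(b,235.6,157,(-.212,.121,0))]
def knob(s): return (-.165,s[4],.057)
K=[(a,263.5,154.5),(b,290,152)]
def f(s):
    r=[]
    for im,u,v,p in B: r+=list(np.subtract(proj(im,boxp(s,p)),(u,v)))
    for im,u,v,p in L: r+=list(np.subtract(proj(im,lidp(s,p,s[3])),(u,v)))
    for im,u,v in K: r+=list(np.subtract(proj(im,lidp(s,knob(s),s[3])),(u,v)))
    return r
for im,u,v,p in B: print(p,atz(im,u,v,.106).round(4))
r=least_squares(f,[.5,0,0,.6,0]); s=r.x
print(s.round(4),np.degrees(s[2:4]),np.array(r.fun).reshape(-1,2).round(1).tolist())
np.save('s.npy',s)
print('freeedge',lidp(s,(-.212,0,0),s[3]),'knobtop',lidp(s,knob(s),s[3]),'collar at .04',lidp(s,(-.165,s[4],.023),.04),'at 0',lidp(s,(-.165,s[4],.023),0))
print('keeper',boxp(s,(-.065,.125,.116)),'x',Rz(s[2])[:,0],'y',Rz(s[2])[:,1])
print('tip start vs mouth', s[4]+.085)
E
```

```text
(-0.112, -0.127, 0.106) [ 0.444  -0.1519  0.106 ]
(-0.112, 0.207, 0.106) [0.4291 0.1745 0.106 ]
(0.112, -0.127, 0.106) [ 0.6653 -0.1351  0.106 ]
(0.112, 0.207, 0.106) [0.6522 0.1973 0.106 ]
(-0.112, 0.207, 0.106) [0.4309 0.1869 0.106 ]
(-0.112, -0.127, 0.106) [ 0.453  -0.1405  0.106 ]
[ 0.5537 -0.0161  0.0552  0.8305  0.0304] [ 3.16357533 47.58389026] [[0.2, -2.3], [-2.8, -2.4], [2.3, -1.6], [-0.6, -0.5], [0.7, -1.0], [2.7, -1.8], [0.8, -1.7], [-0.2, -0.5], [-1.9, -0.1], [0.6, 0.1], [-0.1, -0.1]]
freeedge [ 0.51071963 -0.01849796  0.26251233] knobtop [0.58271463 0.01589127 0.26626091] collar at .04 [0.48812374 0.01066314 0.13557984] at 0 [0.48707361 0.0106051  0.129     ]
keeper [0.48185093 0.10509723 0.116     ] x [0.99847605 0.05518675 0.        ] y [-0.05518675  0.99847605  0.        ]
tip start vs mouth 0.11536365330806428
```

The fit agrees with the known sizes: tip 9.6 mm short of the mouth, lid at 0.83 rad. I'm moving over the lid's free edge, away from the knob, with the jaws shut.

```bash
python3 -m crank '[0,0,0,0,0,0.045,0, 0,0,0,0,0,0.04,0, 0,0,0.026,0.021,-0.036,0,0, 0,0,0.026,0.021,-0.036,0,0, 0,0,0.026,0.021,-0.036,0,0, 0,0,0.026,0.021,-0.036,0,0, 0,0,0.026,0.021,-0.036,0,0, 0,0,0.026,0.021,-0.036,0,0, 0,0,0.026,0.021,-0.036,0,0, 0,0,0.026,0.021,-0.036,0,0, 0,0,0.026,0.021,-0.036,0,0, 0,0,0.026,0.021,-0.036,0,0, 0,0,0.026,0.021,-0.036,0,0, 0,0,0.026,0.021,-0.036,0,0, 0,0,0.026,0.021,-0.036,0,0, 0,0,0.026,0.021,-0.036,0,0, 0,0,0.026,0.021,-0.036,0,0, 0,0,0.026,0.021,-0.036,0,0, 0,0,0,0,0,0,0]' 20
```

```text
time_s: 2.0
position: [0.5291, -0.0643, 0.3287]
tool_rot: [[-0.057, 0.998, -0.002], [0.998, 0.057, -0.0], [0.0, -0.002, -1.0]]
ft_force: [-0.3, 0.5, -0.0]
grip_width: -0.0
```

```bash
python3 -m crank '[0,0,0,0.003,0.004,-0.03,0, 0,0,0,0,0,-0.03,0, 0,0,0,-0.009,0,-0.01,0, 0,0,0,-0.009,0,-0.01,0, 0,0,0,-0.006,0,-0.008,0, 0,0,0,-0.006,0,-0.008,0, 0,0,0,-0.006,0,-0.008,0, 0,0,0,-0.0045,0,-0.009,0, 0,0,0,-0.0045,0,-0.009,0, 0,0,0,-0.0045,0,-0.009,0]'; python3 -c "
from h import *
snap('side','d1');snap('wrist','w1')"
```

```text
time_s: 3.0
position: [0.4807, -0.0564, 0.1986]
tool_rot: [[-0.06, 0.998, -0.0], [0.998, 0.06, -0.0], [-0.0, -0.0, -1.0]]
ft_force: [0.9, -0.1, 0.2]
grip_width: 0.0001
```

View pics/d1.png

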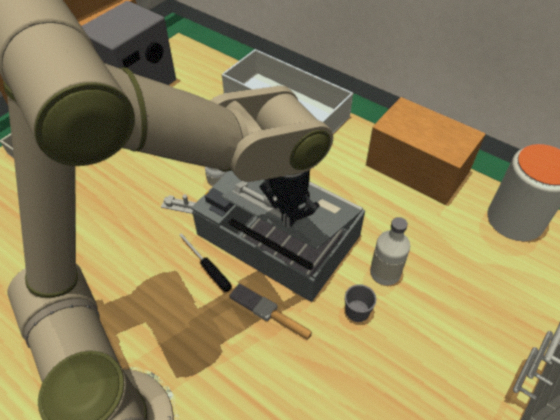

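The side view shows the fingertips on the lid near its free edge at (290,215), with the lid partly down. I'll continue along the arc.

```bash
python3 -m crank '[0,0,0,-0.003,0,-0.009,0, 0,0,0,-0.003,0,-0.009,0, 0,0,0,-0.003,0,-0.009,0, 0,0,0,-0.003,0,-0.009,0, 0,0,0,-0.003,0,-0.009,0, 0,0,0,-0.002,0,-0.009,0, 0,0,0,-0.002,0,-0.008,0, 0,0,0,0,0,-0.004,0, 0,0,0,0,0,-0.003,0, 0,0,0,0,0,0,0]'; python3 -c "
from h import *
snap('wrist','w2')"
```

```text
time_s: 4.1
position: [0.462, -0.0564, 0.1301]
tool_rot: [[-0.06, 0.998, -0.0], [0.998, 0.06, 0.0], [0.0, -0.0, -1.0]]
ft_force: [-0.4, 0.3, 0.1]
grip_width: -0.0
```

```bash
python3 -m crank '[0,0,0,0,0,-0.002,0, 0,0,0,0,0,-0.002,0, 0,0,0,0,0,0,0]';  python3 -m crank '[0,0,0,0,0,0.04,0, 0,0,0,0,0,0.04,30, 0,0,0,0.013,0.03,0.04,30, 0,0,0,0.013,0.037,0,30, 0,0,0,0,0,0,30]'; python3 - <<'E'
from h import *
snap('wrist','w3');snap('scene','s3')
w=cv2.imread('pics/w3.png');a=cv2.imread('pics/s3.png')[110:310,195:355]
a=cv2.resize(cv2.convertScaleAbs(a,alpha=1.5,beta=10),(336,420),interpolation=2)
m=np.hstack([w,a]);cv2.imwrite('pics/m3.png',cv2.resize(m,None,fx=.89,fy=.89,interpolation=3))
E
```

```text
time_s: 4.45
position: [0.4623, -0.0565, 0.1266]
tool_rot: [[-0.06, 0.998, 0.001], [0.998, 0.06, -0.0], [-0.0, 0.001, -1.0]]
ft_force: [-0.7, -0.5, 2.6]
grip_width: 0.0
time_s: 4.95
position: [0.4885, 0.0125, 0.246]
tool_rot: [[-0.064, 0.998, 0.003], [0.998, 0.064, 0.0], [0.0, 0.003, -1.0]]
ft_force: [0.9, -1.0, -0.5]
grip_width: 0.0257
```

View pics/m3.png

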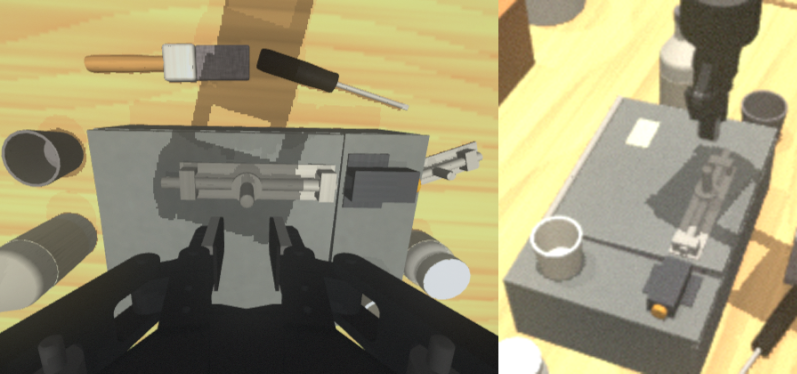

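The lid is down on its seal. In the wrist view (full scale) the collar is at about (277,208), the stem top at (277,226), the rod tip at about (377,205) and the keeper mouth at about (387,205).

```bash
python3 - <<'E'
from h import *
w=load('w3'); s=np.load('s.npy')
print('stem top',atz(w,276.5,226,.1695),'collar',atz(w,276.5,208,.1355))
c=lidp(s,(-.165,s[4],.023),.04); t=lidp(s,(-.165,s[4],.057),.04)
print('pred',c,proj(w,c),t,proj(w,t)); 
print('box corners pred',[proj(w,boxp(s,p)) for p in [(-.112,-.127,.106),(-.112,.207,.106)]])
print('robot-side corners (98.9,145),(481,152):',atz(w,98.9,145,.106),atz(w,481,152,.106))
print('keeper mouth roof',proj(w,boxp(s,(-.065,.125,.1285))))
c=w['frame'][150:260,170:450]
cv2.imwrite('pics/c3.png',cv2.resize(c[:,:,::-1],None,fx=2.8,fy=2.8,interpolation=2))
E
```

```text
stem top [0.49142116 0.01206797 0.1695    ] collar [0.48739172 0.01179288 0.1355    ]
pred [0.48812374 0.01066314 0.13557984] (np.float64(275.04755703125386), np.float64(208.81365610549577)) [0.48948131 0.01073818 0.16955265] (np.float64(274.78357729649935), np.float64(223.28763243012577))
box corners pred [(np.float64(92.50501878282614), np.float64(144.4585715126408)), (np.float64(480.6145767219098), np.float64(147.60670809350623))]
robot-side corners (98.9,145),(481,152): [ 0.44894232 -0.1436668   0.106     ] [0.43406079 0.18559445 0.106     ]
keeper mouth roof (np.float64(389.1048360045661), np.float64(206.24944699884966))
```

View pics/c3.png

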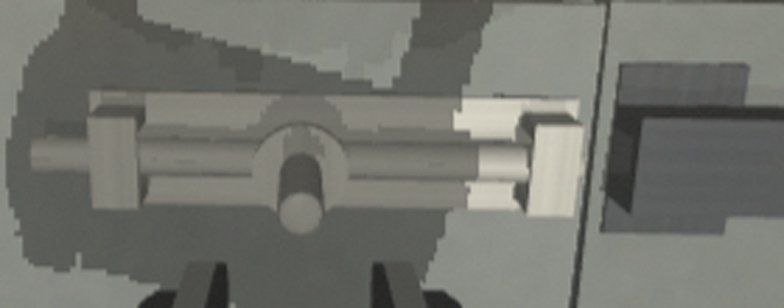

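The knob is confirmed at about (0.489, 0.0125), with collar height 0.1355. I'll descend around the stem and grip it just above the collar.

```bash
python3 -m crank '[0,0,-0.008,0.001,0,-0.03,35, 0,0,0,0,0,-0.03,35, 0,0,0,0,0,-0.02,35, 0,0,0,0,0,-0.008,35, 0,0,0,0,0,-0.005,35, 0,0,0,0,0,0,35]'
```

```text
time_s: 5.65
position: [0.4887, 0.0091, 0.1521]
tool_rot: [[-0.052, 0.999, -0.0], [0.999, 0.052, -0.0], [-0.0, -0.0, -1.0]]
ft_force: [-0.4, 0.7, 0.2]
grip_width: 0.0297
```

```bash
python3 -m crank '[0,0,0,0,0,0,0, 0,0,0,0,0,0,0, 0,0,0,0,0,0,0, 0,0,0,0,0,0,0, 0,0,0,0,0,0,0, 0,0,0,0,0,0,0]' 20
```

```text
time_s: 6.25
position: [0.4887, 0.0121, 0.1529]
tool_rot: [[-0.053, 0.999, 0.002], [0.999, 0.053, 0.005], [0.005, 0.002, -1.0]]
ft_force: [0.4, 16.2, 1.9]
grip_width: 0.0116
```

The stem is gripped but shows 16 N sideways, because my commanded y is about 3 mm behind the knob. I'll relieve that first.

```bash
python3 -m crank '[0,0,0,0,0.002,0,0, 0,0,0,0,0.001,0,0, 0,0,0,0,0,0,0, 0,0,0,0,0,0,0]'
```

```text
time_s: 6.65
position: [0.4888, 0.0126, 0.1528]
tool_rot: [[-0.052, 0.999, 0.001], [0.999, 0.052, 0.0], [0.0, 0.001, -1.0]]
ft_force: [-2.5, 2.5, 6.5]
grip_width: 0.0113
```

```bash
python3 -m crank '[0,0,0,0,0,-0.001,0, 0,0,0,0,0,-0.001,0, 0,0,0,0,0,-0.001,0, 0,0,0,0,0,0,0, 0,0,0,0,0,0,0]'
```

```text
time_s: 7.15
position: [0.4882, 0.0126, 0.1498]
tool_rot: [[-0.052, 0.999, -0.0], [0.999, 0.052, 0.0], [0.0, -0.0, -1.0]]
ft_force: [-6.7, 2.6, 8.2]
grip_width: 0.0112
```

```bash
python3 -m crank '[0,0,0,-0.001,0,-0.001,0, 0,0,0,0,0,-0.001,0, 0,0,0,0,0,0,0, 0,0,0,0,0,0,0]'
```

```text
time_s: 7.55
position: [0.4878, 0.0126, 0.1481]
tool_rot: [[-0.052, 0.999, 0.001], [0.999, 0.052, 0.0], [0.0, 0.001, -1.0]]
ft_force: [-4.2, 2.4, 8.9]
grip_width: 0.011
```

```bash
python3 -m crank '[0,0,0,-0.0005,0,-0.001,0, 0,0,0,0,0,-0.0005,0, 0,0,0,0,0,0,0, 0,0,0,0,0,0,0]'
```

```text
time_s: 7.95
position: [0.4876, 0.0126, 0.1468]
tool_rot: [[-0.052, 0.999, 0.002], [0.999, 0.052, 0.0], [-0.0, 0.002, -1.0]]
ft_force: [-2.9, 2.9, 10.4]
grip_width: 0.0115
```

```bash
python3 -m crank '[0,0,0,-0.0005,0,-0.0005,0, 0,0,0,0,0,-0.0005,0, 0,0,0,0,0,0,0, 0,0,0,0,0,0,0]'
```

```text
time_s: 8.35
position: [0.4874, 0.0125, 0.146]
tool_rot: [[-0.052, 0.999, 0.003], [0.999, 0.052, -0.0], [-0.0, 0.003, -1.0]]
ft_force: [-2.8, 4.3, 10.8]
grip_width: 0.0113
```

```bash
python3 -m crank '[0,0,0,0,0,-0.0005,0, 0,0,0,0,0,-0.0005,0, 0,0,0,0,0,0,0, 0,0,0,0,0,0,0]'
```

```text
time_s: 8.75
position: [0.4874, 0.0126, 0.1454]
tool_rot: [[-0.052, 0.999, 0.004], [0.999, 0.052, -0.0], [-0.0, 0.004, -1.0]]
ft_force: [-3.9, 2.8, 16.1]
grip_width: 0.0114
```

The lid has reached its hard stop, since force rose steeply. I'll ease up slightly and push the bolt across.

```bash
python3 -m crank '[0,0,0,0,0,0.0004,0, 0,0,0,0,0.001,0,0, 0,0,0,0,0.001,0,0, 0,0,0,-0.0001,0.001,0,0, 0,0,0,0,0.001,0,0, 0,0,0,-0.0001,0.001,0,0, 0,0,0,0,0,0,0]'
```

```text
time_s: 9.45
position: [0.4872, 0.0167, 0.1455]
tool_rot: [[-0.052, 0.999, 0.003], [0.999, 0.052, -0.002], [-0.002, 0.003, -1.0]]
ft_force: [-3.6, -1.6, 11.9]
grip_width: 0.0112
```

```bash
python3 -m crank '[0,0,0,0,0.001,0,0, 0,0,0,-0.0001,0.001,0,0, 0,0,0,0,0.001,0,0, 0,0,0,0,0,0,0]'
```

```text
time_s: 9.85
position: [0.4871, 0.0197, 0.1455]
tool_rot: [[-0.052, 0.999, 0.003], [0.999, 0.052, -0.002], [-0.002, 0.003, -1.0]]
ft_force: [-3.8, -1.8, 11.3]
grip_width: 0.0112
```

```bash
python3 -m crank '[0,0,0,-0.0003,0.001,0,0, 0,0,0,-0.0002,0.001,0,0, 0,0,0,0,0.001,0,0, 0,0,0,0,0,0,0]'
```

```text
time_s: 10.25
position: [0.4869, 0.0227, 0.1455]
tool_rot: [[-0.052, 0.999, 0.004], [0.999, 0.052, -0.002], [-0.002, 0.004, -1.0]]
ft_force: [-2.1, -2.7, 10.6]
grip_width: 0.0113
```

```bash
python3 -m crank '[0,0,0,-0.0001,0.001,0,0, 0,0,0,0,0.001,0,0, 0,0,0,-0.0001,0.001,0,0, 0,0,0,0,0,0,0]'
```

```text
time_s: 10.65
position: [0.4867, 0.0257, 0.1455]
tool_rot: [[-0.052, 0.999, 0.004], [0.999, 0.052, -0.002], [-0.002, 0.004, -1.0]]
ft_force: [-1.9, -1.9, 10.2]
grip_width: 0.0112
```

```bash
python3 -m crank '[0,0,0,-0.0001,0.001,0,0, 0,0,0,0,0.001,0,0, 0,0,0,-0.0001,0.001,0,0, 0,0,0,0,0,0,0]'
```

```text
time_s: 11.05
position: [0.4866, 0.0287, 0.1455]
tool_rot: [[-0.052, 0.999, 0.004], [0.999, 0.052, -0.002], [-0.002, 0.004, -1.0]]
ft_force: [-1.4, -2.0, 10.0]
grip_width: 0.0111
```

```bash
python3 -m crank '[0,0,0,-0.0001,0.001,0,0, 0,0,0,0,0.001,0,0, 0,0,0,-0.0001,0.001,0,0, 0,0,0,0,0,0,0]'
```

```text
time_s: 11.45
position: [0.4865, 0.0317, 0.1455]
tool_rot: [[-0.052, 0.999, 0.004], [0.999, 0.052, -0.002], [-0.002, 0.004, -1.0]]
ft_force: [-1.2, -3.0, 10.8]
grip_width: 0.0115
```

```bash
python3 -m crank '[0,0,0,-0.0001,0.001,0,0, 0,0,0,0,0.001,0,0, 0,0,0,0,0,0,0]'
```

```text
time_s: 11.75
position: [0.4863, 0.0337, 0.1455]
tool_rot: [[-0.052, 0.999, 0.004], [0.999, 0.052, -0.002], [-0.002, 0.004, -1.0]]
ft_force: [-1.3, -2.2, 10.6]
grip_width: 0.0114
```

```bash
python3 -m crank '[0,0,0,-0.0001,0.001,0,0, 0,0,0,0,0.001,0,0, 0,0,0,0,0,0,0]'
```

```text
time_s: 12.05
position: [0.4862, 0.0357, 0.1454]
tool_rot: [[-0.052, 0.999, 0.004], [0.999, 0.052, -0.002], [-0.002, 0.004, -1.0]]
ft_force: [-1.2, -2.3, 10.9]
grip_width: 0.0108
```

```bash
python3 -m crank '[0,0,0,-0.0001,0.001,0,0, 0,0,0,0,0.001,0,0, 0,0,0,0,0,0,0]'
```

```text
time_s: 12.35
position: [0.4862, 0.0377, 0.1455]
tool_rot: [[-0.052, 0.999, 0.004], [0.999, 0.052, -0.002], [-0.002, 0.004, -1.0]]
ft_force: [-1.3, -3.1, 10.1]
grip_width: 0.0114
```

```bash
python3 -m crank '[0,0,0,-0.0001,0.001,0,0, 0,0,0,0,0.001,0,0, 0,0,0,0,0,0,0]'
```

```text
time_s: 12.65
position: [0.4861, 0.0397, 0.1455]
tool_rot: [[-0.052, 0.999, 0.004], [0.999, 0.052, -0.002], [-0.002, 0.004, -1.0]]
ft_force: [-1.1, -2.2, 9.7]
grip_width: 0.0112
```

```bash
python3 -m crank '[0,0,0,-0.0001,0.001,0,0, 0,0,0,0,0.001,0,0, 0,0,0,0,0,0,0]'
```

```text
time_s: 12.95
position: [0.486, 0.0417, 0.1455]
tool_rot: [[-0.052, 0.999, 0.004], [0.999, 0.052, -0.002], [-0.002, 0.004, -1.0]]
ft_force: [-1.5, -2.5, 9.9]
grip_width: 0.0113
```

```bash
python3 -m crank '[0,0,0,-0.0001,0.001,0,0, 0,0,0,0,0.001,0,0, 0,0,0,0,0,0,0]'
```

```text
time_s: 13.25
position: [0.4859, 0.0437, 0.1455]
tool_rot: [[-0.052, 0.999, 0.004], [0.999, 0.052, -0.002], [-0.002, 0.004, -1.0]]
ft_force: [-0.6, -1.8, 10.8]
grip_width: 0.0113
```

```bash
python3 -m crank '[0,0,0,-0.0001,0.001,0,0, 0,0,0,0,0.001,0,0, 0,0,0,0,0,0,0]'
```

```text
time_s: 13.55
position: [0.4858, 0.0454, 0.1455]
tool_rot: [[-0.052, 0.999, 0.004], [0.999, 0.052, -0.003], [-0.003, 0.004, -1.0]]
ft_force: [-0.6, -4.4, 9.1]
grip_width: 0.0111
```

```bash
python3 -m crank '[0,0,0,0,0.0005,0,0, 0,0,0,0,0,0,0, 0,0,0,0,0,0,0]'
```

```text
time_s: 13.85
position: [0.4858, 0.0454, 0.1455]
tool_rot: [[-0.052, 0.999, 0.004], [0.999, 0.052, -0.003], [-0.004, 0.004, -1.0]]
ft_force: [-1.6, -6.8, 10.0]
grip_width: 0.0114
```

The position has stopped at y=0.0454 and the force is rising, so the tip is on the plug. I'll build up gently to about 12 N total.

```bash
python3 -m crank '[0,0,0,0,0.0005,0,0, 0,0,0,0,0.0005,0,0, 0,0,0,0,0,0,0, 0,0,0,0,0,0,0, 0,0,0,0,0,0,0]'
```

```text
time_s: 14.35
position: [0.4859, 0.0455, 0.1455]
tool_rot: [[-0.052, 0.999, 0.004], [0.999, 0.052, -0.005], [-0.005, 0.004, -1.0]]
ft_force: [-1.8, -13.0, 9.2]
grip_width: 0.0112
```

The tip is seated with about 10 N net on the plug. I'll relax the push, open and lift clear.

```bash
python3 -m crank '[0,0,0,0,-0.001,0,0, 0,0,0,0,-0.0007,0,0, 0,0,0,0,0,0,0, 0,0,0,0,0,0,35, 0,0,0,0,0,0,35, 0,0,0,0,0,0,35, 0,0,0,0,0,0,35]'
```

```text
time_s: 15.05
position: [0.4845, 0.0463, 0.1438]
tool_rot: [[-0.052, 0.999, -0.0], [0.999, 0.052, -0.0], [-0.0, -0.0, -1.0]]
ft_force: [-0.3, -0.3, 0.3]
grip_width: 0.0301
```

```bash
python3 -m crank '[0,0,0,0,0,0.005,35, 0,0,0,0,0,0.015,35, 0,0,0,0,0,0.03,35, 0,0,0,0,0,0.04,35, 0,0,0,-0.01,-0.03,0.03,35, 0,0,0,0,-0.02,0,35, 0,0,0,0,0,0,35]'; python3 - <<'E'
from h import *
snap('wrist','w4');snap('scene','s4')
w=load('w4')['frame'][120:320,150:500][:,:,::-1]
a=cv2.imread('pics/s4.png')[110:310,195:355]
cv2.imwrite('pics/m4.png',np.hstack([cv2.resize(w,None,fx=1.5,fy=1.5,interpolation=2),cv2.resize(a,(240,300),interpolation=2)]))
s=np.load('s.npy')
im=load('w4');ym=.125
for k in (.0546,.062,.0675): print(k,proj(im,lidp(s,(-.165,k,.057),0.0)),proj(im,lidp(s,(-.165,k,.057),.04)))
print(observe()['ft_force'])
E
```

```text
time_s: 15.75
position: [0.4746, -0.0051, 0.2649]
tool_rot: [[-0.05, 0.999, 0.002], [0.999, 0.05, -0.001], [-0.001, 0.002, -1.0]]
ft_force: [0.9, 0.1, -0.6]
grip_width: 0.0301
0.0546 (np.float64(327.06843434501906), np.float64(228.28031432192128)) (np.float64(328.2904578648715), np.float64(233.95443434310408))
0.062 (np.float64(336.40969306021407), np.float64(228.23121072230109)) (np.float64(337.85676530209236), np.float64(233.9046464905928))
0.0675 (np.float64(343.35355819803476), np.float64(228.19470934877742)) (np.float64(344.96794697476605), np.float64(233.86763634152297))
[0.29791259 0.69639722 0.14956377]
```

View pics/m4.png

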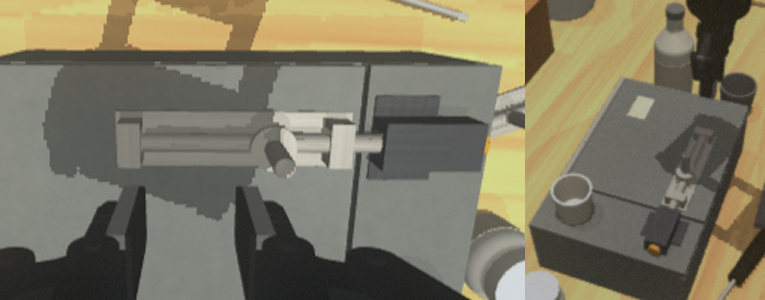

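The bolt's rod runs into the keeper mouth at about (380,143) in the composite. The knob is where I left it, with its stem top at (339,231) against a predicted (337,228–234). The lid is down, the cup is standing and the tool is clear.

```bash
python3 -c "
from rig import *
print(close_job())"
```

```text
the job is handed in; nothing more can be done
None
```

The lid is shut and bolted, and I handed the job in at about 16 s of the 51 s allowed.

- **Lid:** I closed it with the shut fingertips near the free edge, then gripped the knob and pressed the lid down to its hard stop. The downward force peaked at about 16 N in the readings, and I eased it to about 10 N while sliding the bolt.
- **Bolt:** I pushed it 33 mm with about 2–3 N of friction. It then stopped dead on the plug, about 23 mm inside the mouth by my estimate. I seated it at 13 N total, about 10 N net on the plug, then relaxed the push, opened the jaws and lifted clear.
- **Last checks:** The wrist picture shows the rod inside the keeper, with the knob within a few pixels of where it should be. The lid looks down, and the force reading with the arm clear is about zero. The token cup is standing. The rest of the bench was only partly in that last picture, but the arm kept clear of it.
- **Slip:** When I first gripped the knob I was 3 mm off, which put about 16 N sideways on it. I relieved that straight away, before pressing down or pushing the bolt.

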